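# Right the fallen stain bottle on the shaker and hold the dead-man key

### The arm

A 6-joint arm with a two-finger parallel gripper is mounted at the origin on the work surface. World frame = base frame: x ahead of the robot, y to its left, z up, the work surface at z = 0. Lengths are in m, angles in rad, forces in N, time in s.
With the tool pointing down it reaches from about 0.35 to 0.975 m from the base axis. Payload 4.9 kg.
Tool frame: the origin (TCP) lies at the very end of the fingers, on their centre line; the grasp point (between the pads) lies behind it (manip.pinch_z is the y of the grasp point in the tool frame, in m); y points along the fingers, x is the direction in which the jaws open and shut, and the axes are right-handed (so a half turn about y gives the same grasp; the last joint's range is limited). The gripper opens to 85 mm and grips with 20 to 120 N. Pads are 22 mm wide; open, the fingers measure 114 mm over their backs; the gripper's body (76 mm by 85 mm) begins 54 mm behind the grasp point. The pads swing forward as they close: fully open they stand 13 mm farther back than shut.
Start: joints at [-1.352, 0.053, 1.613, -0, 1.476, -0.119], TCP at [0.207, -0.59, 0.231] pointing down, gripper open.
Joint ranges: [-3.01, 3.01], [-1.01, 2.22], [0.06, 2.58], [-1.02, 4.17], [0.09, 2.62], [-3.14, 3.14]. Speed limits (rad/s): [2.57, 2.57, 3.14, 3.14, 3.14, 3.14].

### API

Orientations are given as a unit quaternion [w, x, y, z].
In Python, from plant import manip gives the robot as it stands.
- The arm moves only by the tool drive_tool, never from a script. Its argument "motion" is a list of rows, each a list of 3 entries, a list of its own where there are three numbers: the shift along the tool's x, y, z in units of 25 mm (1.0 is 25 mm), then the turn, a rotation vector about the tool's x, y, z in units of 5 degrees (1.0 is 5 degrees), then the closure, from -1 (fully open) to 1 (shut). A call has 1 to 12 rows; each row shifts and turns the commanded pose from where the row before left it, along the tool's axes as they then stand; what a row does not reach is not made up. A row lasts 1/10 s, in which the tool goes at most 50 mm and 8.59 degrees, less where a joint would pass 70% of its speed; a pose out of reach is approached as far as the arm can. A call is refused whole if a number of a shift passes 1 or a number of a turn 1, either way. A call with a gripper value outside its range is refused whole. The fingers move at their own pace and stop on an object; the grip force is fixed at half the most. Time passes only in rows, so rows that do not move let the fingers close. It gives the time, the measured TCP pose, the force and the opening at its end, in the units of the state.
- manip.state(): the state, without advancing time (a new reading comes with each control period).
- manip.grab_frame(name): name is "side" or "top" or "wrist"; returns a dict with "img" (420x560x3 uint8, blue, green, red), "range_z" (420x560 float32, m along the optical axis (not along the pixel's ray), 0 where there is no reading), "camera_matrix" (3x3 intrinsics, pixels), "world_from_camera" (4x4, takes a point from camera to world coordinates); the wrist camera has in their place "T_tool_cam" (4x4, takes a point from camera to tool coordinates, whose origin is the TCP and whose axes are the tool frame's). Camera axes: x right, y down, z forward; pixel columns grow to the right and rows downward; lengths in m; the calibration is good to about 2 mm. A picture is of the moment at which its call begins: read the wrist's pose just before it.
- manip.job_done(): hands the job in, once; it reports no verdict.
The state is a dict: "time": time; "joint_pos": joint angles; "joint_vel": joint speeds; "joint_efforts": joint torques, N m; "tool_pos": TCP position; "tool_rot": TCP orientation; "contact_force": force on the tool from outside, world axes, zero at the start; "ft_torque": the same for the moment, N m; "gripper_width": opening from 0.0 (shut) to 1.0 (fully open).
Only numpy, scipy, OpenCV 4.12 (cv2) and the standard library are available. Lean on these libraries where they do the work, as an engineer would, in place of code of your own. Each camera call takes 0.05 s, during which the arm holds its last target. There are 200 camera calls.

### The job

In a dental lab, pick up the fallen amber stain bottle, right it and set it down gently, cap up, in the middle of the shaker's round rubber plate, and let go of it. Then, with the fingertips, press the red dead-man key of the grey box about half way down, until the yellow band on its stem is half sunk in the steel collar, never pushing it right to the bottom, and finish while still holding it there. Leave the other things on the bench as they are.

Things in the scene. Friction and masses are not known exactly. Their poses are not given: they have to be found in the camera images.
- stain: Amber stain bottle, white cap, paper label, at first lying on the bench with its cap roughly towards the robot. 94 mm long: square body 46 x 46 mm for 62 mm from the base, lying on one flat side, shoulder up to 72 mm, cap 28 mm across up to 94 mm. Origin: centre of its base; z from base to cap, x and y square to the sides. About 0.12 kg (varies), centre of mass about 38 mm from the base.
- shaker: The white shaker, a fixed box 170 x 130 mm (x, y) and 54 mm high that cannot slide, carrying a flat round black rubber plate 108 mm in diameter, its top 70 mm above the bench. Origin: centre of the underside on the bench; z up. It stands to the robot's left or right.
- plate (a point): Centre of the top face of the shaker's rubber plate (70 mm above the bench), where the bottle's base belongs; z up.
- key_unit: Dead-man key box, fixed to the bench on the other side from the shaker: grey, 110 x 90 mm (x, y), 44 mm high, with a steel collar 48 mm across, its top 50 mm above the bench. From the collar rises a black stem 32 mm across with a flat red cap 44 mm across and 10 mm thick, the key. Origin: centre of the underside; z up.
- key (a joint): Travel of the red key straight down, in m: 0 fully up, 0.024 fully down, about 0.012 half way. It springs back up when let go. Spring force about 2 N at the start of its travel, 6.8 N half way and 11.6 N at the bottom. The 8 mm high yellow band on the stem starts to enter the collar at 0.008 and has vanished at 0.016.
- key_top (a point): Centre of the flat top of the red key; it moves with the key. 86 mm above the bench when the key is up.
- glaze: Bystander: white bottle with a blue cap and label, the same shape as the amber one, standing upright beyond the work area. Origin: centre of its base. Leave alone.
- mug: Bystander: white mug, 84 mm in diameter, 95 mm high, standing. Origin: centre of its base. Leave alone.
- pot: Bystander: green pot of brushes, 72 mm in diameter, 90 mm high, brushes up to 175 mm. Origin: centre of its base. Leave alone.
- cast: Bystander: cream plaster cast of a jaw, 55 x 65 x 31 mm. Origin: centre of its underside. Leave alone.
There are look-alikes about, which are no part of the job. What is shaped like the stain but pink or purple is not meant. Leave any turquoise look-alike of the key_unit alone.

How it is judged:
On the way:
1. the stain bottle stands upright in the middle of the shaker plate, let go, with the key still up (angle between stain's own z axis and vertical below 0.12 rad and horizontal distance between stain and plate below 0.028 m and z of stain in the frame of plate between -0.006 and 0.006 m and contact force between each of the arm, the fingers and stain below 0.1 N and linear speed of stain below 0.03 m/s and value of joint key below 0.003 m), for 0.3 s.
At the end, for the whole second after the job is handed in: The stain bottle stands cap up (within 0.12 rad) on the shaker plate, within 28 mm of its centre, at rest and untouched by the robot; the fingers press the red key (over 2 N) and keep it still between 8 and 16 mm of its 24 mm travel (yellow band partly sunk) (angle between stain's own z axis and vertical below 0.12 rad and horizontal distance between stain and plate below 0.028 m and z of stain in the frame of plate between -0.006 and 0.006 m and contact force between each of the arm, the fingers and stain below 0.1 N and linear speed of stain below 0.03 m/s and value of joint key between 0.008 and 0.016 m and velocity of joint key between -0.01 and 0.01 m/s and contact force between the fingers and key_unit above 2 N); the arm keeps its last pose, push and grip.
It fails at once if the key is pushed right down (beyond 22 mm) (value of joint key above 0.022 m).
It fails at once if the stain bottle is dropped or thrown (over 0.6 m/s out of the fingers) (linear speed of stain above 0.6 m/s and contact force between the fingers and stain below 0.1 N).
It fails at once if the white bottle, mug, brush pot or plaster cast is moved over 30 mm or tipped (distance of any of glaze, mug, pot, cast from where it was at the start of the episode above 0.03 m or angle between any of glaze, mug, pot, cast's own z axis and vertical above 0.3 rad).
It also fails if it takes over 58 s, if anything falls off the work surface, if the arm or the gripper's body presses on something with over 40 N, if the wrist force passes 120 N, or if a joint passes its speed limit or range.

## Working session

There is one attempt and no reset: what is moved stays moved. The work goes in short steps, Python scripts to look and compute and a tool call to move; the robot and the scene stay as the last step left them, time stands still between calls to the robot, and variables do not carry over. Pictures are saved under pics/ and viewed, about 8 in all and at most 12, crops included, and the job is handed in when it is done.

Besides the shell and the picture viewer there is one more tool, called after "Call:" in YAML: its name, and indented under it one key for each argument. drive_tool: Moves the arm, as the interface text tells. Its arguments: {"type":"object","properties":{"motion":{"type":"array","items":{"type":"array"}}},"required":["motion"]}

```bash
mkdir -p pics; ls; cat > h.py <<'E'
import numpy as np, cv2
from scipy.spatial.transform import Rotation as R
from plant import manip
def T():
    s=manip.state(); q=s["tool_rot"]; M=np.eye(4)
    M[:3,:3]=R.from_quat([q[1],q[2],q[3],q[0]]).as_matrix(); M[:3,3]=s["tool_pos"]; return M
def grab(n):
    t=T(); f=manip.grab_frame(n)
    W=f["world_from_camera"] if n!="wrist" else t@f["T_tool_cam"]
    return f["img"],np.array(f["range_z"]),np.array(f["camera_matrix"]),np.array(W)
def pts(rz,K,W):
    v,u=np.indices(rz.shape); p=np.stack([(u-K[0,2])*rz/K[0,0],(v-K[1,2])*rz/K[1,1],rz],-1)
    return p@W[:3,:3].T+W[:3,3]
def ray(u,v,K,W,z):
    d=W[:3,:3]@np.linalg.inv(K)@np.array([u,v,1.]); o=W[:3,3]; return o+d*(z-o[2])/d[2]
E
python3 - <<'E'
from h import *
print(manip.state(), manip.pinch_z, T().round(3))
for n in("top","side"):
    i,z,K,W=grab(n); cv2.imwrite(f"pics/{n}0.png",i); np.savez(f"pics/{n}0.npz",i=i,z=z,K=K,W=W); print(K,W.round(3))
E
```

```text
pics
{'time': 0.0, 'joint_pos': array([-1.35197766e+00,  5.33546398e-02,  1.61431969e+00, -2.64651054e-05,
        1.47599408e+00, -1.18987642e-01]), 'joint_vel': array([-0.00144933, -0.00124184, -0.00010442, -0.00029221,  0.00091533,
       -0.00205992]), 'joint_efforts': array([ 1.95363107e-03, -3.93685341e+01, -3.70172918e+01, -2.05715104e-06,
        7.04232400e-03,  2.41643505e-06]), 'tool_pos': array([ 0.20699859, -0.58905461,  0.23004905]), 'tool_rot': array([ 0.57742118, -0.57645019,  0.40938375, -0.40828288]), 'contact_force': array([-1.13333267, -0.04602692,  0.69474858]), 'ft_torque': array([ 0.02098009, -0.07054538, -0.00141046]), 'gripper_width': 0.9995685749758605} -0.0187 [[ 0.331 -0.     0.943  0.207]
 [-0.943  0.002  0.331 -0.589]
 [-0.002 -1.     0.     0.23 ]
 [ 0.     0.     0.     1.   ]]
[[497.57952637   0.         279.75132129]
 [  0.         497.57952637 209.25399208]
 [  0.           0.           1.        ]] [[ 0.007 -0.993  0.116  0.454]
 [-1.    -0.006  0.008 -0.076]
 [-0.007 -0.116 -0.993  1.261]
 [ 0.     0.     0.     1.   ]]
[[412.69883059   0.         286.04951423]
 [  0.         412.69883059 210.07107962]
 [  0.           0.           1.        ]] [[-0.966 -0.148  0.21   0.391]
 [-0.256  0.616 -0.745  0.636]
 [-0.019 -0.774 -0.633  0.67 ]
 [ 0.     0.     0.     1.   ]]
```

View pics/top0.png

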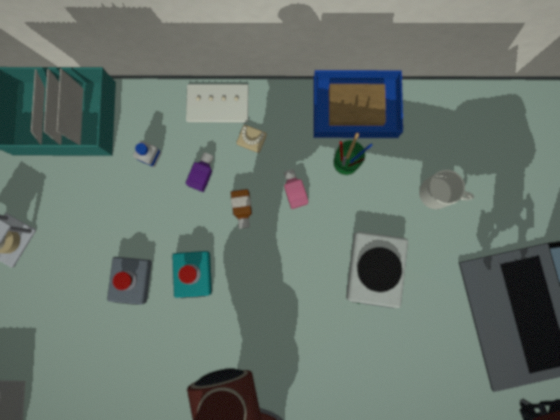

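View pics/side0.png

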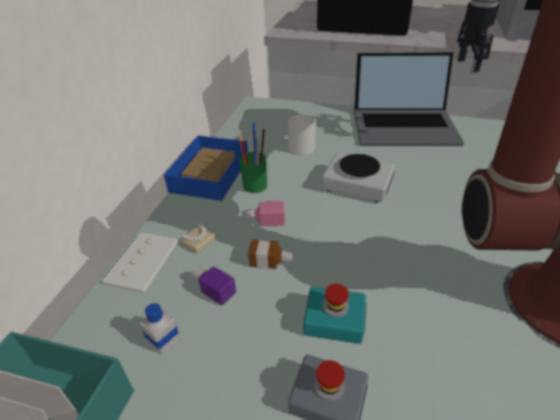

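Top view: the amber bottle is at (241,203) with its cap at (240,224). Look-alikes are purple (200,176) and pink (296,192), neither of them amber. The shaker plate is at (380,269). The grey key box is at (128,281), and the turquoise one at (191,274) is the decoy. Next I measure, and make one enlarged crop to confirm.

```bash
python3 - <<'E'
from h import *
d=np.load("pics/top0.npz"); i,z,K,W=(d[k] for k in "izKW"); P=pts(z,K,W)
hsv=cv2.cvtColor(i,cv2.COLOR_BGR2HSV); H,S,V=hsv[...,0].astype(int),hsv[...,1],hsv[...,2]
def box(m,u0,u1,v0,v1):
    o=np.zeros_like(m); o[v0:v1,u0:u1]=m[v0:v1,u0:u1]; return o
def rep(n,m,zt):
    ys,xs=np.nonzero(m); r=cv2.minAreaRect(np.c_[xs,ys].astype(np.float32))
    print(n,m.sum(),"rect",np.round(r[0],1),np.round(r[1],1),round(r[2],1),"ray",ray(*r[0],K,W,zt).round(4),"depth med",np.median(P[m],0).round(4))
    return r
inb=box(P[...,2]>0.012,222,262,184,235)
r=rep("bottle",inb,0.03); print(np.array([ray(u,v,K,W,.035) for u,v in cv2.boxPoints(r)]).round(3))
amb=box((P[...,2]>0.035)&(S>120),222,262,184,235); r=rep("body",amb,0.046); print(np.array([ray(u,v,K,W,.046) for u,v in cv2.boxPoints(r)]).round(3))
rep("cap",box((P[...,2]>0.02)&(S<100),222,262,215,235),0.037)
rep("plate",box((V<50),350,412,235,305),0.07)
rep("shaker",box((P[...,2]>0.045),335,420,220,315),0.06)
red=((H<8)|(H>172))&(S>150)&(V>80)
rep("key",box(red,105,150,262,300),0.086)
r=rep("box",box(P[...,2]>0.035,95,160,245,315),0.05)
rep("glaze",box(P[...,2]>0.03,125,165,135,170),0.09)
for n,(a,b,c,e) in dict(purple=(182,220,148,195),pink=(280,312,170,212)).items(): rep(n,box(P[...,2]>0.02,a,b,c,e),0.046)
a=cv2.resize(i[170:250,170:320],None,fx=5,fy=5,interpolation=2); cv2.imwrite("pics/crop0.png",a)
E
```

```text
bottle 651 rect [239.8 210.8] [42.4 34.1] 79.7 ray [0.5924 0.0327 0.03  ] depth med [0.6012 0.0287 0.0435]
[[ 0.636  0.084  0.035]
 [ 0.652  0.001  0.035]
 [ 0.548 -0.019  0.035]
 [ 0.532  0.063  0.035]]
body 240 rect [241.2 203.7] [27.3 16.5] 83.3 ray [0.6084 0.0282 0.046 ] depth med [0.5957 0.0283 0.0444]
[[0.64  0.053 0.046]
 [0.645 0.012 0.046]
 [0.577 0.004 0.046]
 [0.572 0.044 0.046]]
cap 126 rect [239.  222.7] [17.9 28.8] 75.3 ray [0.5623 0.0337 0.037 ] depth med [0.5622 0.0239 0.0329]
plate 1465 rect [379. 269.] [42. 42.] 90.0 ray [ 0.451  -0.3037  0.07  ] depth med [ 0.4511 -0.304   0.0693]
shaker 3791 rect [376.4 266.4] [84.9 91.9] 1.4 ray [ 0.4572 -0.2994  0.06  ] depth med [ 0.4507 -0.3002  0.056 ]
key 239 rect [121.8 280.3] [15.6 17.7] 45.0 ray [0.4208 0.3021 0.086 ] depth med [0.4212 0.3022 0.0851]
box 1680 rect [127.6 282.9] [56.2 61.1] 2.8 ray [0.4136 0.2993 0.05  ] depth med [0.4204 0.2971 0.0437]
glaze 422 rect [146.8 147.9] [23.4 30. ] 20.6 ray [0.7369 0.2541 0.09  ] depth med [0.7295 0.2614 0.0636]
purple 645 rect [199.7 174.6] [25.7 44. ] 42.9 ray [0.6805 0.1323 0.046 ] depth med [0.6842 0.1319 0.0433]
pink 617 rect [293.7 187.9] [37.6 19. ] 71.6 ray [ 0.6484 -0.1009  0.046 ] depth med [ 0.6429 -0.1018  0.0438]
```

View pics/crop0.png

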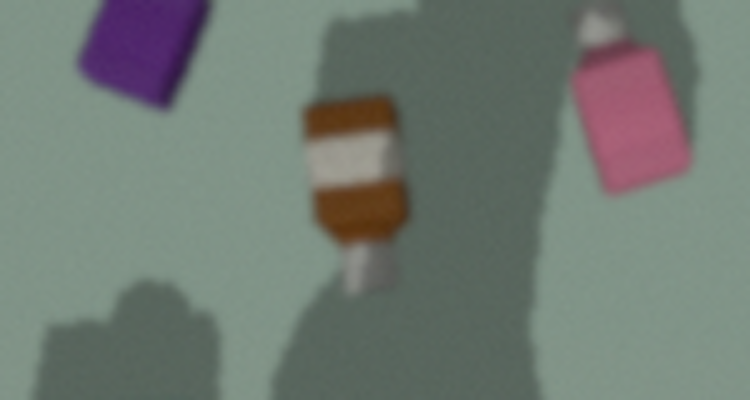

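The crop confirms the amber body at (355,170) with its white cap at (370,265), pointing towards the robot. The plan is to grip it across the sides with the tool tilted forward, about 40° below horizontal. Turning −90° about tool x then rights it and leaves the tool leaning back 40°.

Call:
drive_tool:
  motion:
    - [[-0.4,0,0.4],[0,0,0],-1]
    - [[-0.8,0,0.8],[0,0.3,0],-1]
    - [[-0.8,0,0.8],[0,0.3,0],-1]
    - [[-0.8,0,0.8],[0,0.3,0],-1]
    - [[-0.8,0,0.8],[0,0.3,0],-1]
    - [[-0.8,0,0.8],[0,0.3,0],-1]
    - [[-0.8,0,0.8],[0,0.3,0],-1]
    - [[-0.8,0,0.8],[0,0.3,0],-1]
    - [[-0.8,0,0.8],[0,0.3,0],-1]
    - [[-0.8,0,0.8],[0,0,0],-1]
    - [[-0.8,0,0.8],[0,0,0],-1]
    - [[-0.8,0,0.8],[0,0,0],-1]

```text
time: 1.3
tool_pos: [0.3815, -0.3139, 0.231]
tool_rot: [0.531, -0.531, 0.467, -0.467]
contact_force: [0.0, 0.6, -0.2]
gripper_width: 0.998
```

```bash
cat > go.py <<'E'
from h import *
import sys
# usage: go.py x y z : TCP shift in tool units to target TCP
M=T(); s=manip.state(); print("t",round(float(s["time"]),2),"pos",s["tool_pos"].round(4),"F",s["contact_force"].round(1),"w",round(float(s["gripper_width"]),3)); print("j",s["joint_pos"].round(2)); print(M[:3,:3].round(3))
if len(sys.argv)>3: print("units",(M[:3,:3].T@(np.array(list(map(float,sys.argv[1:4])))-M[:3,3])/.025).round(2))
E
python3 go.py 0.48 0.012 0.17
```

```text
t 1.3 pos [ 0.3815 -0.3139  0.231 ] F [ 0.   0.6 -0.2] w 0.998
j [-0.84 -0.27  1.91  0.    1.5   0.6 ]
[[ 0.128 -0.     0.992]
 [-0.992  0.001  0.128]
 [-0.001 -1.     0.   ]]
units [-12.42   2.45   5.58]
```

Call:
drive_tool:
  motion:
    - [[-1,0.4,0.9],[0,0,0],-1]
    - [[-1,0.4,0.9],[0,0,0],-1]
    - [[-1,0.4,1],[0,0,0],-1]
    - [[-1,0.4,1],[0,0,0],-1]
    - [[-1,0.4,0.9],[0,0,0],-1]
    - [[-1,0.4,0.9],[0,0,0],-1]
    - [[-1,0,0],[1,0,0],-1]
    - [[-1,0,0],[1,0,0],-1]
    - [[-1,0,0],[1,0,0],-1]
    - [[-1,0,0],[1,0,0],-1]
    - [[-1,0,0],[1,0,0],-1]
    - [[-1,0,0],[1,0,0],-1]

```text
time: 2.5
tool_pos: [0.4808, 0.001, 0.171]
tool_rot: [0.651, -0.374, 0.329, -0.572]
contact_force: [0.2, 0.4, 0.5]
gripper_width: 1.0
```

Call:
drive_tool:
  motion:
    - [[-0.4,0,0],[1,0,0],-1]
    - [[0,0,0],[1,0,0],-1]
    - [[0,0,0],[1,0,0],-1]
    - [[0,0,0],[1,0,0],-1]
    - [[0,0,0],[0,0,0],-1]
    - [[0,0,0],[0,0,0],-1]

```text
time: 3.1
tool_pos: [0.4797, 0.0098, 0.1708]
tool_rot: [0.706, -0.257, 0.226, -0.62]
contact_force: [0.2, 0.4, 0.5]
gripper_width: 0.995
```

```bash
python3 go.py; python3 - <<'E'
from h import *
i,z,K,W=grab("wrist"); cv2.imwrite("pics/w1.png",i); P=pts(z,K,W); np.savez("pics/w1.npz",i=i,P=P,K=K,W=W)
hsv=cv2.cvtColor(i,cv2.COLOR_BGR2HSV); m=(hsv[...,0]>4)&(hsv[...,0]<22)&(hsv[...,1]>110)&(P[...,2]>.005)&(P[...,2]<.06)&(abs(P[...,1]-.03)<.08)&(P[...,0]>.5)&(P[...,0]<.7)
print(m.sum()); t=P[m]
for c in range(3): print(np.percentile(t[:,c],[1,5,50,95,99]).round(4))
top=(P[...,2]>.043)&(P[...,2]<.052)&(abs(P[...,0]-.6)<.07)&(abs(P[...,1]-.028)<.05)
r=cv2.minAreaRect(P[top][:,:2].astype(np.float32)); print("top face",top.sum(),r,cv2.boxPoints(r).round(4).tolist(),P[top][:,2].mean())
cap=(P[...,2]>.015)&(P[...,2]<.06)&(P[...,0]<.575)&(P[...,0]>.5)&(abs(P[...,1]-.028)<.05)
print("cap",cap.sum(),P[cap].min(0).round(4),P[cap].max(0).round(4),P[cap].mean(0).round(4))
E
```

```text
t 3.1 pos [0.4797 0.0098 0.1708] F [0.2 0.4 0.5] w 0.995
j [-0.35 -0.94  2.58  0.53  0.76  0.85]
[[ 0.128  0.759  0.639]
 [-0.992  0.098  0.082]
 [-0.    -0.644  0.765]]
2327
[0.5767 0.5789 0.5921 0.6406 0.6439]
[0.0062 0.0087 0.0295 0.0498 0.0548]
[0.0085 0.0258 0.0464 0.048  0.0485]
top face 2682 ((0.613666832447052, 0.031201642006635666), (0.06515088677406311, 0.04630833491683006), 7.926208019256592) [[0.5781999826431274, 0.04960000142455101], [0.5845999717712402, 0.003800000064074993], [0.6491000056266785, 0.012799999676644802], [0.6427000164985657, 0.05860000103712082]] 0.04695022186726006
cap 891 [0.5524 0.0095 0.0153] [0.575  0.0391 0.0396] [0.5614 0.0241 0.0324]
```

View pics/w1.png

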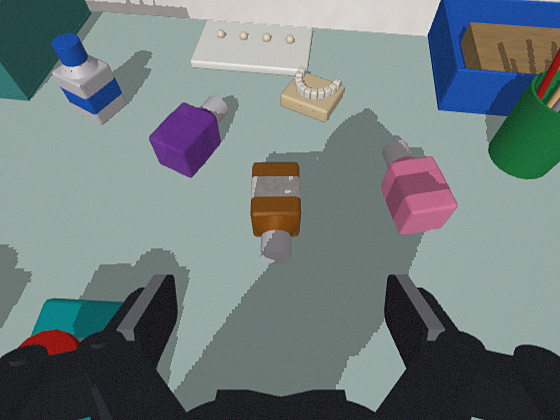

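The wrist view shows the amber bottle centred and aligned with the jaws: body (276,200), cap (275,246). Next I move to the approach line.

```bash
python3 go.py 0.549 0.023 0.071; python3 go.py 0.617 0.032 0.013|tail -1
```

```text
t 3.15 pos [0.4797 0.0099 0.1703] F [ 0.7  0.5 -0.1] w 0.999
j [-0.35 -0.94  2.58  0.53  0.76  0.85]
[[ 0.128  0.758  0.639]
 [-0.992  0.099  0.082]
 [-0.001 -0.645  0.765]]
units [-0.16  4.71 -1.22]
units [-0.17  8.31 -1.23]
```

Call:
drive_tool:
  motion:
    - [[-0.02,0.6,-0.3],[0,0,0],-1]
    - [[-0.05,0.8,-0.3],[0,0,0],-1]
    - [[-0.05,0.8,-0.3],[0,0,0],-1]
    - [[-0.05,0.8,-0.3],[0,0,0],-1]
    - [[0,0.8,0],[0,0,0],-1]
    - [[0,0.8,0],[0,0,0],-1]
    - [[0,0.8,0],[0,0,0],-1]
    - [[0,0,0],[0,0,0],-1]
    - [[0,0,0],[0,0,0],-1]

```text
time: 4.05
tool_pos: [0.5622, 0.0252, 0.0598]
tool_rot: [0.706, -0.258, 0.227, -0.619]
contact_force: [-0.4, -0.7, -0.1]
gripper_width: 1.0
```

```bash
python3 go.py 0.617 0.032 0.013
```

```text
t 4.05 pos [0.5622 0.0252 0.0598] F [-0.4 -0.7 -0.1] w 1.0
j [-0.22 -0.29  2.42  1.01  0.31  0.35]
[[ 0.129  0.757  0.64 ]
 [-0.992  0.1    0.082]
 [-0.002 -0.645  0.764]]
units [ 0.02  2.9  -0.01]
```

Call:
drive_tool:
  motion:
    - [[0,0.6,0],[0,0,0],-1]
    - [[0,0.6,0],[0,0,0],-1]
    - [[0,0.6,0],[0,0,0],-1]
    - [[0,0.6,0],[0,0,0],-1]
    - [[0,0.5,0],[0,0,0],-1]
    - [[0,0,0],[0,0,0],-1]
    - [[0,0,0],[0,0,0],-1]

```text
time: 4.75
tool_pos: [0.618, 0.0317, 0.0158]
tool_rot: [0.706, -0.257, 0.225, -0.62]
contact_force: [-0.4, 0.1, -0.1]
gripper_width: 1.002
```

```bash
python3 go.py 0.617 0.032 0.013
```

```text
t 4.75 pos [0.618  0.0317 0.0158] F [-0.4  0.1 -0.1] w 1.002
j [-0.17 -0.01  2.28  1.52  0.23 -0.14]
[[ 0.128  0.76   0.637]
 [-0.992  0.098  0.083]
 [ 0.    -0.642  0.767]]
units [-0.02  0.04 -0.11]
```

Call:
drive_tool:
  motion:
    - [[0,0,0],[0,0,0],-0.5]
    - [[0,0,0],[0,0,0],-0.2]
    - [[0,0,0],[0,0,0],0.1]
    - [[0,0,0],[0,0,0],0.5]
    - [[0,0,0],[0,0,0],1]
    - [[0,0,0],[0,0,0],1]
    - [[0,0,0],[0,0,0],1]
    - [[0,0,0],[0,0,0],1]

```text
time: 5.55
tool_pos: [0.6185, 0.0316, 0.0157]
tool_rot: [0.706, -0.256, 0.225, -0.621]
contact_force: [-5.9, 0.1, 6.8]
gripper_width: 0.531
```

Call:
drive_tool:
  motion:
    - [[0,-0.26,0.3],[0,0,0],1]
    - [[0,-0.26,0.3],[0,0,0],1]
    - [[0,-0.4,0.5],[0,0,0],1]
    - [[0,-0.5,0.6],[0,0,0],1]
    - [[0,-0.5,0.6],[0,0,0],1]
    - [[0,-0.5,0.6],[0,0,0],1]
    - [[0,-0.5,0.6],[0,0,0],1]
    - [[0,-0.5,0.6],[0,0,0],1]
    - [[0,-0.5,0.6],[0,0,0],1]
    - [[0,-0.5,0.6],[0,0,0],1]
    - [[0,-0.2,0.3],[0,0,0],1]
    - [[0,0,0],[0,0,0],1]

```text
time: 6.75
tool_pos: [0.6203, 0.0316, 0.1982]
tool_rot: [0.706, -0.256, 0.225, -0.621]
contact_force: [0.3, -0.1, -2.0]
gripper_width: 0.527
```

```bash
python3 go.py; python3 - <<'E'
from h import *
i,*_=grab("side"); cv2.imwrite("pics/s2.png",cv2.resize(i[120:330,180:560],None,fx=2,fy=2))
E
```

```text
t 6.75 pos [0.6203 0.0316 0.1982] F [ 0.3 -0.1 -2. ] w 0.527
j [-0.17 -0.39  2.23  0.49  0.5   0.93]
[[ 0.128  0.761  0.636]
 [-0.992  0.098  0.083]
 [ 0.001 -0.641  0.768]]
```

View pics/s2.png

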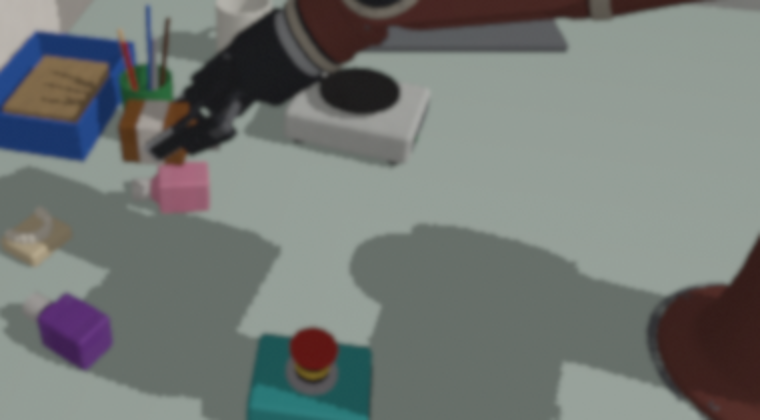

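The bottle is held in the jaws, level, at (155,130) in this crop, and clear of the bench. I turn the tool to vertical first, then carry it across.

Call:
drive_tool:
  motion:
    - [[0,0,0],[-0.5,0,0],1]
    - [[0,0,0],[-1,0,0],1]
    - [[0,0,0],[-1,0,0],1]
    - [[0,0,0],[-1,0,0],1]
    - [[0,0,0],[-1,0,0],1]
    - [[0,0,0],[-1,0,0],1]
    - [[0,0,0],[-1,0,0],1]
    - [[0,0,0],[-1,0,0],1]
    - [[0,0,0],[-1,0,0],1]
    - [[0,0,0],[-1,0,0],1]
    - [[0,0,0],[-0.5,0,0],1]
    - [[0,0,0],[0,0,0],1]

```text
time: 8.0
tool_pos: [0.6198, 0.032, 0.1938]
tool_rot: [-0.531, 0.532, -0.468, 0.466]
contact_force: [-0.6, 0.4, -1.1]
gripper_width: 0.526
```

Call:
drive_tool:
  motion:
    - [[0.6,-0.2,-0.4],[0,0,0],1]
    - [[1,-0.2,-0.7],[0,0,0],1]
    - [[1,-0.2,-0.7],[0,0,0],1]
    - [[1,-0.2,-0.7],[0,0,0],1]
    - [[1,-0.2,-0.7],[0,0,0],1]
    - [[1,-0.2,-0.7],[0,0,0],1]
    - [[1,-0.2,-0.7],[0,0,0],1]
    - [[1,-0.2,-0.7],[0,0,0],1]
    - [[1,-0.2,-0.7],[0,0,0],1]
    - [[1,-0.1,-0.7],[0,0,0],1]
    - [[1,0,-0.7],[0,0,0],1]
    - [[1,0,-0.7],[0,0,0],1]

```text
time: 9.2
tool_pos: [0.454, -0.2829, 0.2436]
tool_rot: [0.531, -0.531, 0.467, -0.467]
contact_force: [0.3, 0.4, -0.8]
gripper_width: 0.536
```

Call:
drive_tool:
  motion:
    - [[0,0,0],[0,0.7,0],1]
    - [[0,0,0],[0,1,0],1]
    - [[0,0,0],[0,1,0],1]
    - [[0,0,0],[0,1,0],1]
    - [[0,0,0],[0,1,0],1]
    - [[0,0,0],[0,1,0],1]
    - [[0,0,0],[0,1,0],1]
    - [[0,0,0],[0,1,0],1]
    - [[0,0,0],[0,0.5,0],1]
    - [[0,0,0],[0,0,0],1]

```text
time: 10.2
tool_pos: [0.4548, -0.2818, 0.2434]
tool_rot: [0.334, -0.334, 0.623, -0.623]
contact_force: [-0.3, -0.4, -1.2]
gripper_width: 0.531
```

```bash
python3 go.py .45 -.30 .25
```

```text
t 10.2 pos [ 0.4548 -0.2818  0.2434] F [-0.3 -0.4 -1.2] w 0.531
j [-0.69 -0.17  1.81  0.    1.51  1.46]
[[-0.554 -0.     0.832]
 [-0.832  0.    -0.554]
 [-0.    -1.    -0.   ]]
units [ 0.71 -0.26  0.24]
```

Call:
drive_tool:
  motion:
    - [[0,0,0],[-0.5,0,0],1]
    - [[0,0,0],[-1,0,0],1]
    - [[0,0,0],[-1,0,0],1]
    - [[0,0,0],[-1,0,0],1]
    - [[0,0,0],[-1,0,0],1]
    - [[0,0,0],[-1,0,0],1]
    - [[0,0,0],[-1,0,0],1]
    - [[0,0,0],[-1,0,0],1]
    - [[0,0,0],[-0.5,0,0],1]
    - [[0,0,0],[0,0,0],1]
    - [[0,0,0],[0,0,0],1]

```text
time: 11.3
tool_pos: [0.4556, -0.2819, 0.2437]
tool_rot: [0.2, -0.428, 0.799, -0.373]
contact_force: [0.5, -0.1, -1.0]
gripper_width: 0.535
```

```bash
python3 go.py; python3 - <<'E'
from h import *
i,z,K,W=grab("side"); P=pts(z,K,W); np.savez("pics/s3.npz",i=i,P=P,K=K,W=W)
a=cv2.resize(i[60:230,280:480],None,fx=3,fy=3); 
j,z2,K2,W2=grab("wrist"); np.savez("pics/w3.npz",i=j,P=pts(z2,K2,W2))
a=cv2.copyMakeBorder(a,0,0,0,200,cv2.BORDER_CONSTANT); a[:150,600:800]=cv2.resize(j,(200,150)); cv2.imwrite("pics/s3.png",a)
E
```

```text
t 11.3 pos [ 0.4556 -0.2819  0.2437] F [ 0.5 -0.1 -1. ] w 0.535
j [-0.67  0.29  1.43 -0.06  2.11  1.48]
[[-0.554 -0.534  0.638]
 [-0.833  0.356 -0.424]
 [-0.001 -0.767 -0.642]]
```

View pics/s3.png

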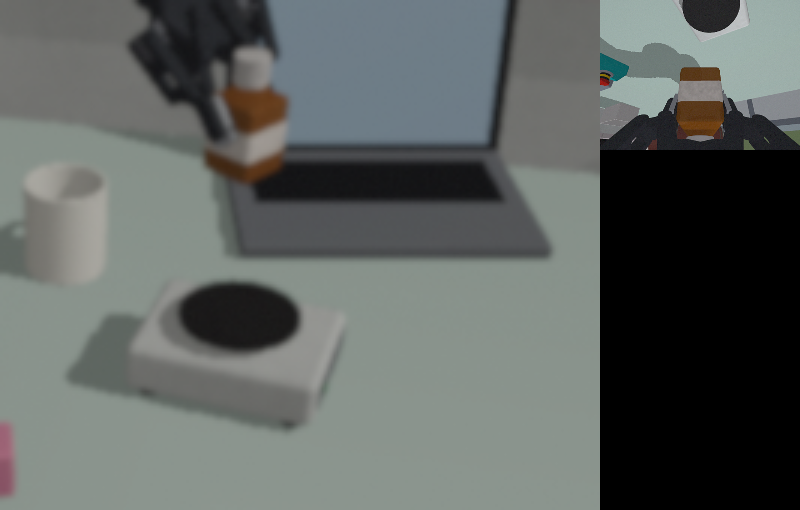

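Bottle upright with the cap up at (253,65) in the crop, above the shaker plate at (240,317). Next I work out its tilt and base position from kinematics and check them against depth.

```bash
python3 - <<'E'
from h import *
M=T(); M0=R.from_quat([-.257,.225,-.62,.706]).as_matrix(); p0=np.array([.618,.0317,.0158])
ax=M[:3,:3]@M0.T@np.array([-.9905,-.137,0]); ba=M[:3,:3]@M0.T@(np.array([.6445,.0355,.023])-p0)+M[:3,3]
print("kin axis",ax.round(3),"base",ba.round(4))
def plane(p,n):
    b=None
    rng=np.random.default_rng(0)
    for _ in range(300):
        q=p[rng.choice(len(p),3,replace=False)]; nn=np.cross(q[1]-q[0],q[2]-q[0]); l=np.linalg.norm(nn)
        if l<1e-7: continue
        nn/=l; c=abs((p-q[0])@nn)<.0015
        if b is None or c.sum()>b.sum(): b=c
    q=p[b]; c=q.mean(0); nn=np.linalg.svd(q-c,full_matrices=False)[2][2]; print(n,len(p),b.sum(),"normal",nn.round(3),"c",c.round(4)); return b
for f in("w3","s3"):
    d=np.load(f"pics/{f}.npz"); P=d["P"]; hsv=cv2.cvtColor(d["i"],cv2.COLOR_BGR2HSV)
    m=(np.linalg.norm(P-(ba+[0,0,.04]),axis=2)<.075)&(hsv[...,0]>4)&(hsv[...,0]<24)&(hsv[...,1]>100)&(hsv[...,2]>40)
    p=P[m]; print(f,p.min(0).round(4),p.max(0).round(4))
    b=plane(p,f); p=p[~b]
    if len(p)>60: plane(p,f+" 2nd")
E
```

```text
kin axis [-0.005 -0.006  1.   ] base [ 0.4619 -0.2856  0.2178]
w3 [ 0.4475 -0.3228  0.2168] [ 0.5086 -0.2668  0.2941]
w3 15297 10598 normal [-0.831  0.556 -0.004] c [ 0.4811 -0.2992  0.2528]
w3 2nd 4699 2665 normal [ 0.631 -0.388  0.672] c [ 0.4766 -0.2948  0.2807]
s3 [ 0.4305 -0.2906  0.2157] [ 0.487  -0.2529  0.2869]
s3 348 101 normal [-0.822  0.569 -0.013] c [ 0.4429 -0.2697  0.2437]
s3 2nd 247 80 normal [-0.528 -0.849 -0.039] c [ 0.4666 -0.2637  0.2463]
```

Kinematics and depth agree: the axis is within 0.01 rad of vertical and the base is at (0.462, −0.286, 0.2175). I lower it to about 5 mm above the plate.

Call:
drive_tool:
  motion:
    - [[0.1,0.2,0.2],[0,0,0],1]
    - [[0.1,0.5,0.4],[0,0,0],1]
    - [[0.1,0.5,0.4],[0,0,0],1]
    - [[0.1,0.5,0.45],[0,0,0],1]
    - [[0.1,0.5,0.45],[0,0,0],1]
    - [[0.1,0.5,0.45],[0,0,0],1]
    - [[0.1,0.5,0.4],[0,0,0],1]
    - [[0.1,0.5,0.4],[0,0,0],1]
    - [[0.05,0.4,0.33],[0,0,0],1]
    - [[0,0.2,0.15],[0,0,0],1]
    - [[0,0,0],[0,0,0],1]
    - [[0,0,0],[0,0,0],1]

```text
time: 12.6
tool_pos: [0.4449, -0.2999, 0.1037]
tool_rot: [0.2, -0.428, 0.799, -0.373]
contact_force: [0.2, 0.4, -1.4]
gripper_width: 0.535
```

```bash
python3 go.py .4446 -.2998 .0962; python3 - <<'E'
from h import *
print("base approx",(T()[:3,3]+[.0064,-.004,-.0262]).round(4))
i,z,K,W=grab("wrist"); P=pts(z,K,W); h=cv2.cvtColor(i,cv2.COLOR_BGR2HSV)
m=(h[...,2]<60)&(P[...,2]>.062)&(P[...,2]<.08)&(np.hypot(P[...,0]-.451,P[...,1]+.304)<.065); print("plate z",m.sum(),np.median(P[m][:,2]) if m.any() else 0)
a=(h[...,0]>4)&(h[...,0]<24)&(h[...,1]>100)&(np.hypot(P[...,0]-.451,P[...,1]+.304)<.045); print("bottle low z",np.percentile(P[a][:,2],[0.3,1,3]))
E
```

```text
t 12.6 pos [ 0.4449 -0.2999  0.1037] F [ 0.2  0.4 -1.4] w 0.535
j [-0.7   0.43  1.51 -0.07  1.9   1.46]
[[-0.554 -0.535  0.638]
 [-0.833  0.356 -0.425]
 [ 0.    -0.767 -0.642]]
units [0.   0.24 0.18]
base approx [ 0.4513 -0.3039  0.0775]
plate z 18912 0.07035192107306072
bottle low z [0.07645536 0.07738536 0.07929039]
```

Call:
drive_tool:
  motion:
    - [[0,0.06,0.05],[0,0,0],1]
    - [[0,0.06,0.05],[0,0,0],1]
    - [[0,0.03,0.03],[0,0,0],1]
    - [[0,0,0],[0,0,0],1]
    - [[0,0,0],[0,0,0],1]

```text
time: 13.15
tool_pos: [0.4448, -0.2998, 0.0991]
tool_rot: [0.2, -0.428, 0.799, -0.373]
contact_force: [1.1, -0.4, 4.1]
gripper_width: 0.529
```

Call:
drive_tool:
  motion:
    - [[0,0.03,0.025],[0,0,0],1]
    - [[0,0,0],[0,0,0],1]
    - [[0,0,0],[0,0,0],1]

```text
time: 13.45
tool_pos: [0.4448, -0.2999, 0.0991]
tool_rot: [0.199, -0.428, 0.799, -0.372]
contact_force: [-1.7, 1.7, 8.2]
gripper_width: 0.53
```

Call:
drive_tool:
  motion:
    - [[0,0.03,0.025],[0,0,0],1]
    - [[0,0,0],[0,0,0],1]
    - [[0,0,0],[0,0,0],1]

```text
time: 13.75
tool_pos: [0.4449, -0.2999, 0.0991]
tool_rot: [0.199, -0.428, 0.799, -0.372]
contact_force: [-1.1, 2.1, 11.5]
gripper_width: 0.529
```

The bottle is on the plate. I ease off the push, then open slowly.

Call:
drive_tool:
  motion:
    - [[0,-0.06,-0.05],[0,0,0],1]
    - [[0,0,0],[0,0,0],1]
    - [[0,0,0],[0,0,0],-0.05]
    - [[0,0,0],[0,0,0],-0.2]
    - [[0,0,0],[0,0,0],-0.5]
    - [[0,0,0],[0,0,0],-1]
    - [[0,0,0],[0,0,0],-1]
    - [[0,0,0],[0,0,0],-1]
    - [[0,0,0],[0,0,0],-1]

```text
time: 14.65
tool_pos: [0.4446, -0.2997, 0.0982]
tool_rot: [0.2, -0.428, 0.799, -0.373]
contact_force: [-0.6, 0.4, 0.4]
gripper_width: 1.002
```

```bash
python3 go.py; python3 - <<'E'
from h import *
i,*_=grab("wrist"); cv2.imwrite("pics/w4.png",i)
E
```

```text
t 14.65 pos [ 0.4446 -0.2997  0.0982] F [-0.6  0.4  0.4] w 1.002
j [-0.7   0.43  1.51 -0.07  1.89  1.46]
[[-0.554 -0.535  0.638]
 [-0.832  0.356 -0.424]
 [ 0.    -0.766 -0.643]]
```

View pics/w4.png

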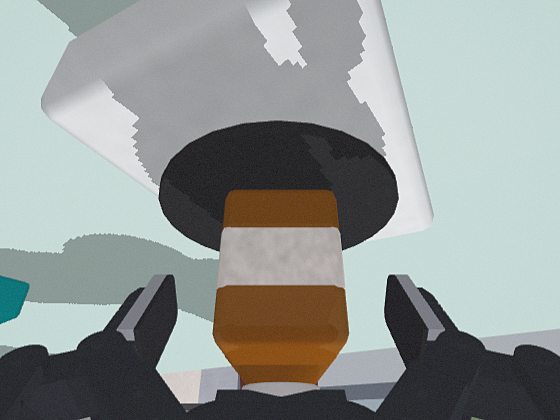

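The bottle (281,290) stands in the middle of the plate with both pads clear, at (150,310) and (410,310). I retreat along the tool axis, closing only once clear.

Call:
drive_tool:
  motion:
    - [[0,-0.2,0],[0,0,0],-1]
    - [[0,-0.4,0],[0,0,0],-1]
    - [[0,-0.6,0],[0,0,0],-1]
    - [[0,-0.8,0],[0,0,0],-1]
    - [[0,-0.8,0],[0,0,0],-1]
    - [[0,-0.8,0],[0,0,0],-1]
    - [[0,-0.8,0],[0,0,0],-1]
    - [[0,-0.8,0],[0,0,0],-1]
    - [[0,-0.8,0],[0,0,0],-1]
    - [[0,-0.4,0],[0,0,0],-1]
    - [[0,0,0],[0,0,0],-1]

```text
time: 15.8
tool_pos: [0.5313, -0.3575, 0.2226]
tool_rot: [0.2, -0.428, 0.798, -0.374]
contact_force: [-0.7, 1.5, 0.4]
gripper_width: 0.998
```

Call:
drive_tool:
  motion:
    - [[0,0,-0.6],[1,0,0],0]
    - [[0,0,-0.6],[1,0,0],1]
    - [[0,0,-0.6],[1,0,0],1]
    - [[0,0,0],[1,0,0],1]
    - [[0,0,0],[1,0,0],1]
    - [[0,0,0],[1,0,0],1]
    - [[0,0,0],[1,0,0],1]
    - [[0,0,0],[1,0,0],1]
    - [[0,0,0],[0,0,0],1]

```text
time: 16.7
tool_pos: [0.498, -0.335, 0.246]
tool_rot: [0.334, -0.334, 0.624, -0.623]
contact_force: [0.7, 0.6, 0.1]
gripper_width: 0.001
```

```bash
python3 go.py .421 .302 .25
```

```text
t 16.7 pos [ 0.498 -0.335  0.246] F [0.7 0.6 0.1] w 0.001
j [-0.72 -0.01  1.66  0.    1.5   1.44]
[[-0.554 -0.001  0.832]
 [-0.832  0.001 -0.554]
 [-0.    -1.    -0.001]]
units [-19.5   -0.14 -16.68]
```

Call:
drive_tool:
  motion:
    - [[-0.5,0,-0.4],[0,0,0],1]
    - [[-1,0,-0.85],[0,0,0],1]
    - [[-1,0,-0.85],[0,0,0],1]
    - [[-1,0,-0.85],[0,0,0],1]
    - [[-1,0,-0.85],[0,0,0],1]
    - [[-1,0,-0.85],[0,0,0],1]
    - [[-1,0,-0.85],[0,0,0],1]
    - [[-1,0,-0.85],[0,0,0],1]
    - [[-1,0,-0.85],[0,0,0],1]
    - [[-1,0,-0.85],[0,0,0],1]
    - [[-1,0,-0.85],[0,0,0],1]
    - [[-1,0,-0.85],[0,0,0],1]

```text
time: 17.9
tool_pos: [0.4554, 0.04, 0.2463]
tool_rot: [0.333, -0.335, 0.624, -0.623]
contact_force: [0.1, -0.5, -0.6]
gripper_width: -0.002
```

Call:
drive_tool:
  motion:
    - [[-1,0,-0.85],[0,0,0],1]
    - [[-1,0,-0.85],[0,0,0],1]
    - [[-1,0,-0.85],[0,0,0],1]
    - [[-1,0,-0.85],[0,0,0],1]
    - [[-0.8,0,-0.7],[0,0,0],1]
    - [[0,0,0],[0,0,0],1]
    - [[0,0,0],[0,0,0],1]

```text
time: 18.6
tool_pos: [0.4367, 0.1953, 0.2462]
tool_rot: [0.334, -0.335, 0.623, -0.623]
contact_force: [0.2, -0.1, -0.5]
gripper_width: -0.0
```

```bash
python3 go.py .421 .302 .12; python3 - <<'E'
from h import *
from scipy.optimize import least_squares
i,z,K,W=grab("wrist"); P=pts(z,K,W); h=cv2.cvtColor(i,cv2.COLOR_BGR2HSV); H=h[...,0].astype(int)
red=((H<8)|(H>172))&(h[...,1]>150)&(P[...,2]>.08)&(P[...,2]<.095)&(np.hypot(P[...,0]-.42,P[...,1]-.302)<.06)
q=P[red]; print("wrist key",red.sum(),q.mean(0).round(4),np.median(q[:,2]).round(4), q.min(0).round(4),q.max(0).round(4))
cv2.imwrite("pics/w5.png",i)
t,z,K,W=grab("top"); P=pts(z,K,W); h=cv2.cvtColor(t,cv2.COLOR_BGR2HSV)
near=np.hypot(P[...,0]-.451,P[...,1]+.304)<.05
c=near&(P[...,2]>.15); b=near&(P[...,2]>.12)&(P[...,2]<.145)
print("top cap",c.sum(),P[c].mean(0).round(4))
cv2.imwrite("pics/t5.png",t)
E
```

```text
t 18.6 pos [0.4367 0.1953 0.2462] F [ 0.2 -0.1 -0.5] w -0.0
j [ 0.26 -0.32  1.92 -0.    1.54  2.42]
[[-0.553 -0.002  0.833]
 [-0.833 -0.001 -0.553]
 [ 0.002 -1.    -0.001]]
units [-3.22  5.05 -2.88]
wrist key 1631 [0.4239 0.3028 0.0862] 0.0863 [0.4018 0.2825 0.0801] [0.4447 0.3255 0.0887]
top cap 134 [ 0.4496 -0.3037  0.1628]
```

View pics/w5.png

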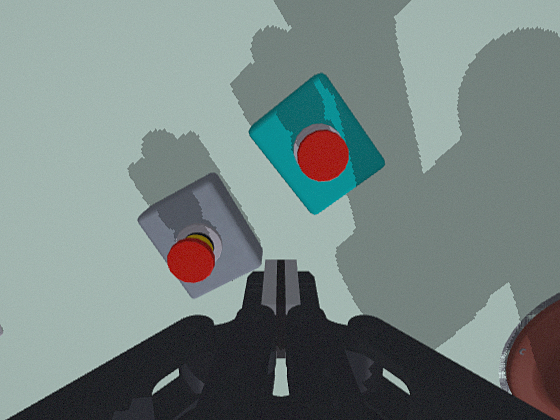

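Wrist view: the grey box's red key is at (190,260), the turquoise decoy at (322,155). The bottle's cap reads at (0.450, −0.304, 0.163), so it stands centred. I move above the grey key.

Call:
drive_tool:
  motion:
    - [[-0.6,0,-0.55],[0,0,0],1]
    - [[-0.9,0,-0.8],[0,0,0],1]
    - [[-0.9,0.3,-0.8],[0,0,0],1]
    - [[-0.9,0.8,-0.7],[0,0,0],1]
    - [[0,0.9,0],[0,0,0],1]
    - [[0,0.9,0],[0,0,0],1]
    - [[0,0.9,0],[0,0,0],1]
    - [[0,0.9,0],[0,0,0],1]
    - [[0,0.4,0],[0,0,0],1]
    - [[0,0,0],[0,0,0],1]
    - [[0,0,0],[0,0,0],1]

```text
time: 19.8
tool_pos: [0.4243, 0.3027, 0.12]
tool_rot: [-0.334, 0.333, -0.623, 0.623]
contact_force: [-0.3, 0.2, 0.9]
gripper_width: 0.003
```

```bash
python3 go.py .423 .303 .09
```

```text
t 19.8 pos [0.4243 0.3027 0.12  ] F [-0.3  0.2  0.9] w 0.003
j [ 0.48 -0.1   1.96 -0.    1.29  2.64]
[[-0.555  0.001  0.832]
 [-0.832  0.    -0.555]
 [-0.001 -1.     0.   ]]
units [ 0.02  1.2  -0.05]
```

Call:
drive_tool:
  motion:
    - [[0,0.4,0],[0,0,0],1]
    - [[0,0.4,0],[0,0,0],1]
    - [[0,0.4,0],[0,0,0],1]
    - [[0,0.1,0],[0,0,0],1]
    - [[0,0.1,0],[0,0,0],1]
    - [[0,0.1,0],[0,0,0],1]
    - [[0,0.1,0],[0,0,0],1]
    - [[0,0,0],[0,0,0],1]
    - [[0,0,0],[0,0,0],1]

```text
time: 20.7
tool_pos: [0.4235, 0.3029, 0.0794]
tool_rot: [0.334, -0.334, 0.623, -0.623]
contact_force: [-3.2, -0.9, 3.9]
gripper_width: 0.001
```

Call:
drive_tool:
  motion:
    - [[0,0.06,0],[0,0,0],1]
    - [[0,0.06,0],[0,0,0],1]
    - [[0,0.06,0],[0,0,0],1]
    - [[0,0.04,0],[0,0,0],1]
    - [[0,0,0],[0,0,0],1]
    - [[0,0,0],[0,0,0],1]
    - [[0,0,0],[0,0,0],1]

```text
time: 21.4
tool_pos: [0.4237, 0.303, 0.0741]
tool_rot: [0.334, -0.334, 0.623, -0.623]
contact_force: [-3.1, -2.1, 7.4]
gripper_width: 0.001
```

```bash
python3 - <<'E'
from h import *
f=[]
i,z,K,W=grab("side")
for _ in range(6):
    grab("top") if _==0 else manip.grab_frame("side"); f.append(np.r_[manip.state()["contact_force"],manip.state()["tool_pos"][2]])
print(np.mean(f,0).round(3)); 
a=cv2.resize(i[340:420,270:390],None,fx=5,fy=5,interpolation=2); cv2.imwrite("pics/s6.png",a)
P=pts(z,K,W); h=cv2.cvtColor(i,cv2.COLOR_BGR2HSV); H=h[...,0].astype(int)
red=((H<8)|(H>172))&(h[...,1]>150)&(P[...,2]>.05)&(P[...,2]<.095)&(np.hypot(P[...,0]-.42,P[...,1]-.302)<.04)
print("red",red.sum(),np.percentile(P[red][:,2],[50,80,95]).round(4))
near=np.hypot(P[...,0]-.451,P[...,1]+.304)<.05; c=near&(P[...,2]>.15); print("cap",P[c].mean(0).round(4),c.sum())
E
```

```text
[-3.452 -1.785  5.765  0.074]
red 303 [0.0734 0.0744 0.0754]
cap [ 0.4483 -0.2981  0.1598] 102
```

View pics/s6.png

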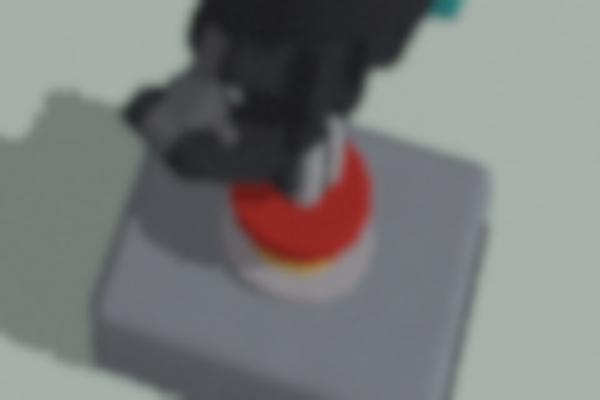

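The fingertips press the grey box's red key (300,210), and a sliver of the yellow band still shows at (300,265). The key top is at about 74 mm, so travel is about 12 mm. I hand in now.

```bash
python3 -c "
from plant import manip
print(manip.job_done())"
```

```text
the job is handed in; nothing more can be done
None
```

The job is handed in: the amber bottle stands cap up on the shaker plate, let go, and the fingertips are holding the grey box's red key about half way down. The system gave no verdict.

- **Bottle:** In the last top view, taken after letting go, the cap was about 1–2 mm from the plate centre (at 0.450, −0.304, against 0.451, −0.304). Its top was 163 mm above the bench, against an expected 164 mm. The tilt was within about 0.01 rad, but I measured that while the bottle was still gripped, not after release. The final side view put the cap about 6 mm off centre (at 0.448, −0.298); the side camera sees mostly the near side of the cap, so I put this down to that bias.
- **Key:** The fingertips and the key top both read about 74 mm high, which is about 12 mm of travel. A sliver of the yellow band was still showing.
- **Force:** The push averaged about 5.8 N over several readings (single reading 7.4 N), against 6.8 N expected. There was also about 3–4 N of sideways force, which I take to be friction.
- **Other things:** I kept the arm's path clear of the other objects and saw no unexpected contact force, but I did not re-measure their positions. The whole job took about 22 s.

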